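Switch off at the cubby toggle

TASK

Switch off the shelf's power at the toggle in the acrylic cubby: swing the cubby's door wide open, flip the lever inside over from its right-hand stop (on) to its left-hand stop (off), right and left as seen from the robot facing the door, then shut the door fully again. Leave the bowl, the remotes and the flashlight where they are.

Things in the scene. Friction and masses are not known exactly. Their poses are not given: they have to be found in the camera images.
- cubby: Fixed acrylic box, 150 deep x 192 wide x 206 mm high, walls 6 mm. Origin: middle of the lower edge of its front, at shelf height. x points into it, y to its left seen facing it, z up. Roof up to the front edge, underside 200 mm high; side walls inside at y = +-90 mm. Inside: the switch's black base 50 x 85 mm, 26 high, metal cheeks to 49 high; a fixed box 76 high from 97 mm depth on.
- door (a joint): Angle of the acrylic swing door in rad: 0 shut, growing as it opens towards the robot, stop at 2.1; starts at 0 to 0.2. Vertical hinge at the front's left edge (point door_hinge); seen from above it opens clockwise (about the cubby's -z). Needs under 1 N at the pull, stays where it is left, no latch.
- door_hinge (a point): Point on the door's vertical hinge axis, at shelf height; in the cubby's frame (-5, +90, 0) mm. The panel is 8 mm thick, 176 mm wide (2 to 178 mm from the axis), 190 mm high, from 8 to 198 mm above the shelf, and centred on the hinge axis.
- door_pull (a point): Top end of the door's pull, an upright round aluminium bar 12 mm thick, 75 to 205 mm above the shelf. It is 40 mm in front of the panel's middle plane and 145 mm from the hinge along the panel; with the door shut at (-45, -55, 205) mm in the cubby's frame. Two pegs at 91 and 121 mm height join it to the panel; above 126 mm it stands free, 30 mm from the panel.
- lever (a joint): Angle of the toggle lever in rad: 0 = on, leaning 0.5 rad to the cubby's right (-y); 1.0 = off, leaning 0.5 rad to the left (+y); upright at 0.5. Its heavy grip makes it fall from the middle to either stop and rest there; flipping takes 1 to 2 N sideways at the grip. It starts at 0.
- lever_pivot (a point): Point on the lever's axis, which runs along the cubby's x; in the cubby's frame (30, 0, 40) mm.
- lever_grip (a point): Middle of the lever's round steel grip, 70 mm from the pivot. Grip 22 mm thick, 60 mm long, from 39 to 99 mm from the pivot; below it a 12 mm bar. It swings sideways in a plane 30 mm behind the cubby's front, under the roof.
- bowl: Round glass bowl, 150 mm across, 60 mm high, origin under its centre. Bystander.
- remote_a: Grey plastic remote, 170 x 45 x 20 mm, lying along its x, origin under its centre. Bystander.
- remote_b: Grey plastic remote, 150 x 45 x 20 mm, lying along its x, origin under its centre. Bystander.
- flashlight: Aluminium flashlight, 156 mm long, 40 mm thick at the head, lying along its x, origin on the shelf under its middle. Bystander.

How it is judged:
By the outcome, as a careful person would: the job done as asked, in the order asked, and still so for the second after the job is handed in, with the robot touching nothing.
It also fails if it takes over 70 s, if anything falls off the work surface, if the arm or the gripper's body presses on something with over 40 N, if the wrist force passes 120 N, or if a joint passes its speed limit or range.

ROBOT

A 6-joint arm with a two-finger parallel gripper is mounted at the origin on the work surface. World frame = base frame: x ahead of the robot, y to its left, z up, the work surface at z = 0. Lengths are in m, angles in rad, forces in N, time in s.
With the tool pointing down it reaches from about 0.35 to 0.925 m from the base axis. Payload 6.4 kg.
Tool frame: the origin (TCP) lies midway between the tips of the shut fingers; the grasp point (between the pads) lies ctrl.grip_point_offset behind it (ctrl.grip_point_offset is the distance from the TCP to the grasp point, in m); z points along the fingers, y is the line along which they close (so a half turn about z gives the same grasp; the last joint's range is limited). The gripper opens to 94 mm and grips with 3 to 60 N. Pads are 16 mm wide; open, the fingers measure 119 mm over their backs; the gripper's body (75 mm by 177 mm) begins 78 mm behind the grasp point.
Start: joints at [-1.39, 0.245, 1.558, -0, 1.339, -0.174], TCP at [0.226, -0.61, 0.205] pointing down, gripper open.
Joint ranges: [-3.13, 3.13], [-1.02, 2.26], [0.13, 2.54], [-0.95, 4.09], [0.21, 2.88], [-2.74, 2.74]. Speed limits (rad/s): [2.57, 2.57, 3.14, 3.14, 3.14, 3.14].

INTERFACE

Orientations are given as a unit quaternion [w, x, y, z].
In Python, from station import ctrl gives the robot as it stands.
- The arm moves only by the tool servo_tool, never from a script. Its argument "increments" is one flat list of numbers, 5 for each row, row after row: the opening, from 0 (shut) to 1 (fully open), then the shift along the tool's x, y, z scaled (see below), then the turn about the tool's z scaled (see below). A call has 1 to 20 rows; each row shifts and turns the commanded pose from where the row before left it, along the tool's axes as they then stand; what a row does not reach is not made up. The controller multiplies each number of a shift by 0.04 m and each number of a turn by 0.1 rad. A row lasts 1/12 s, in which the tool goes at most 41.7 mm and 7.16 degrees, less where a joint would pass 70% of its speed; a pose out of reach is approached as far as the arm can. A call with a number of a shift or a turn outside -1 to 1 is refused whole. A call with a gripper value outside its range is refused whole. The fingers move at their own pace and stop on an object; the grip force is fixed at half the most. Time passes only in rows, so rows that do not move let the fingers close. It gives the time, the measured TCP pose, the force, the opening and the grip force at its end, in the units of the state.
- ctrl.get_state(): the state, without advancing time (a new reading comes with each control period).
- ctrl.get_image(name): name is "side" or "top"; returns a dict with "color" (384x512x3 uint8, blue, green, red), "K" (3x3 intrinsics, pixels), "rvec" (rotation vector, rad) and "tvec" (3), from world to camera coordinates, as OpenCV has them. Camera axes: x right, y down, z forward; pixel columns grow to the right and rows downward; lengths in m; the calibration is good to about 2 mm. A picture is of the moment at which its call begins. There is no depth.
- ctrl.sign_off(): hands the job in; it is judged then, once.
The state is a dict: "t": time; "joint_pos": joint angles; "qvel": joint speeds; "tau": joint torques, N m; "tool_pos": TCP position; "ee_rot": TCP orientation; "ft_force": force on the tool from outside, world axes, zero at the start; "moment": the same for the moment, N m; "opening": finger opening in m; "gripper_force": force on a finger pad.
Only numpy, scipy, OpenCV 4.12 (cv2) and the standard library are available. Lean on these libraries where they do the work, as an engineer would, in place of code of your own. Each camera call takes 0.05 s, during which the arm holds its last target. There are 200 camera calls.

## Working session

There is one attempt and no reset: what is moved stays moved. The work goes in short steps, Python scripts to look and compute and a tool call to move; the robot and the scene stay as the last step left them, time stands still between calls to the robot, and variables do not carry over. Pictures are saved under pics/ and viewed, at most 10 in all, crops included, and the job is handed in when it is done.

Besides the shell and the picture viewer there is one more tool, called after ">>>" as name(argument=value, ...) on one line, values as JSON. servo_tool: Moves the arm, as the interface text tells. Its arguments: {"type":"object","properties":{"increments":{"type":"array"}},"required":["increments"]}

```bash
mkdir -p pics; ls; python3 - <<'E'
from station import ctrl
import cv2,numpy as np
print(ctrl.get_state(), ctrl.grip_point_offset)
for n in("side","top"):
    d=ctrl.get_image(n); cv2.imwrite(f"pics/{n}0.png",d["color"]); np.savez(f"{n}0.npz",**d)
    R=cv2.Rodrigues(np.array(d["rvec"]))[0]; print(n,np.array(d["K"]).tolist(),(-R.T@np.array(d["tvec"]).ravel()).round(3),R[2].round(3))
E
```

```text
pics
{'t': 0.0, 'joint_pos': array([-1.39009411e+00,  2.45810495e-01,  1.55898438e+00,  1.54057540e-05,
        1.33872516e+00, -1.74121034e-01]), 'qvel': array([ 0.00167901, -0.00055541, -0.00093645, -0.00101868, -0.00074063,
       -0.00059412]), 'tau': array([-4.38564803e-05, -4.15835810e+01, -3.14602089e+01,  6.85320399e-02,
        3.32064391e-02, -1.48614267e-04]), 'tool_pos': array([ 0.22571349, -0.60891342,  0.2043636 ]), 'ee_rot': array([-9.63709205e-04,  9.84303649e-01,  1.76480589e-01,  4.32352288e-06]), 'ft_force': array([-0.30674428,  0.15166245,  0.09155339]), 'moment': array([ 0.03760893,  0.03058414, -0.07486975]), 'gripper_force': 0.0, 'opening': 0.09368191714902936} 0.0188
side [[383.3704289864113, 0.0, 253.10530090800222], [0.0, 383.3704289864113, 189.07234091366124], [0.0, 0.0, 1.0]] [0.206 0.605 0.827] [ 0.347 -0.675 -0.651]
top [[473.65819771802325, 0.0, 249.5145131152078], [0.0, 473.65819771802325, 196.1789114972815], [0.0, 0.0, 1.0]] [ 0.393 -0.084  1.444] [ 0.14  -0.004 -0.99 ]
```

View pics/side0.png

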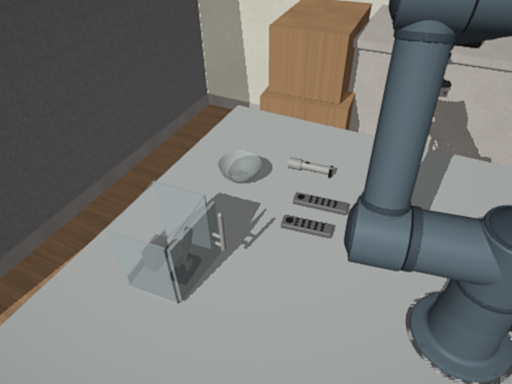

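View pics/top0.png

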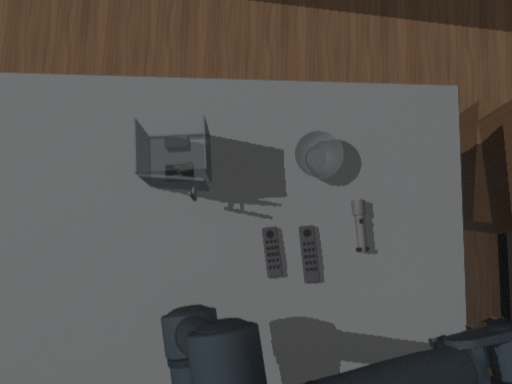

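Side: cubby around (170,255), with its pull at (221,230). Top: cubby around (175,150), pull top near (193,190), bowl and remotes well to its right. I'll zoom in on both.

```bash
python3 - <<'E'
import cv2
t=cv2.imread("pics/top0.png")[100:210,115:225]; s=cv2.imread("pics/side0.png")[175:310,100:250]
f=lambda c,k:cv2.convertScaleAbs(cv2.resize(c,None,fx=k,fy=k,interpolation=cv2.INTER_CUBIC),alpha=1.4)
cv2.imwrite("pics/tz.png",f(t,5)); cv2.imwrite("pics/sz.png",f(s,4))
E
```

```text
(no output)
```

View pics/tz.png

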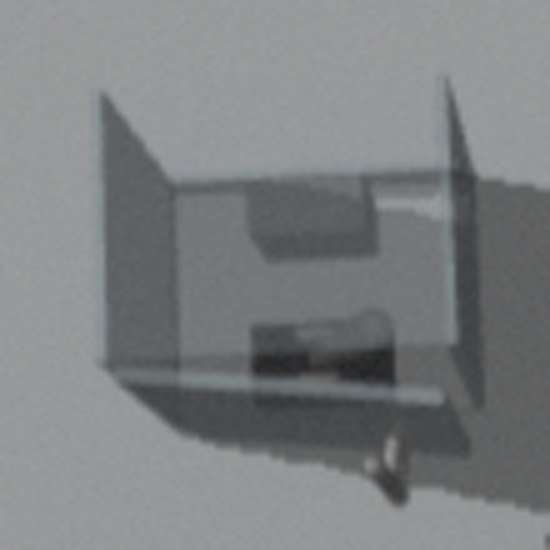

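View pics/sz.png

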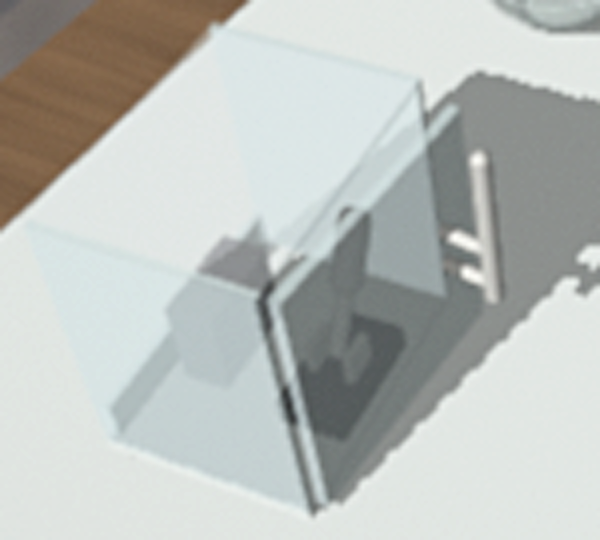

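Top crop: roof corners (103,362), (98,92), (442,75), (455,342); door's top edge (110,372) to (440,397), pull top (394,437). Side crop: roof corners (262,295), (417,82), (212,28), (30,222), foot of front left edge (315,513), pull top (478,155). The door is slightly ajar, and the lever leans right.

```bash
cat >h.py <<'E'
import cv2,numpy as np
def ray(d,u,v,z):
    R=cv2.Rodrigues(np.array(d["rvec"]))[0]; C=-R.T@np.array(d["tvec"]).ravel()
    r=R.T@np.linalg.solve(np.array(d["K"]),[u,v,1.]); return (C+r*(z-C[2])/r[2])[:2]
E
python3 - <<'E'
from h import *
T=np.load("top0.npz");S=np.load("side0.npz")
ft=lambda x,y,z:ray(T,115+(x+.5)/5-.5,100+(y+.5)/5-.5,z)
fs=lambda x,y,z:ray(S,100+(x+.5)/4-.5,175+(y+.5)/4-.5,z)
L,Rr,B=.096,-.096,.15
pts=[(ft(103,362,.206),(0,L)),(ft(98,92,.206),(B,L)),(ft(442,75,.206),(B,Rr)),(ft(455,342,.206),(0,Rr)),
(fs(262,295,.206),(0,L)),(fs(417,82,.206),(0,Rr)),(fs(212,28,.206),(B,Rr)),(fs(30,222,.206),(B,L)),(fs(315,513,0),(0,L)),(fs(112,435,0),(B,L))]
W=np.array([p[0] for p in pts]);Q=np.array([p[1] for p in pts])
def fit(W,Q):
    a=(W-W.mean(0))@[1,1j];b=(Q-Q.mean(0))@[1,1j]
    yaw=np.angle((a*b.conj()).sum());c,s=np.cos(yaw),np.sin(yaw);M=np.array([[c,-s],[s,c]])
    o=W.mean(0)-M@Q.mean(0);return yaw,o,M,((W-o)@M-Q)
for sl in(slice(0,4),slice(4,10),slice(0,10)):
    y,o,M,r=fit(W[sl],Q[sl]);print("yaw",y.round(3),"o",o.round(4));print((r*1000).round(1).tolist())
for n,p in(("pullT",ft(394,437,.205)),("pullS",fs(478,155,.205)),("doorT",ft(440,397,.198)),("doorS",fs(455,108,.198))):
    q=(p-o)@M;h=q-np.array([-.005,.09]);print(n,p.round(4),q.round(4),"r",np.hypot(*h).round(4),"ang",np.arctan2(-h[0],-h[1]).round(3))
E
```

```text
yaw 0.082 o [0.631 0.122]
[[0.8, -2.5], [-0.8, -3.2], [-1.3, 3.2], [1.4, 2.6]]
yaw 0.073 o [0.6284 0.1216]
[[-1.6, -3.6], [1.1, 7.2], [-1.3, 8.1], [-1.7, -2.0], [0.5, -3.9], [3.1, -5.8]]
yaw 0.079 o [0.6295 0.1216]
[[2.0, -2.3], [0.3, -2.4], [0.5, 4.0], [3.2, 2.8], [-2.3, -3.5], [-0.5, 7.3], [-3.0, 7.4], [-2.4, -2.7], [-0.2, -3.9], [2.4, -6.5]]
pullT [0.5882 0.0593] [-0.0461 -0.0589] r 0.1544 ang 0.269
pullS [0.5704 0.0717] [-0.0629 -0.0451] r 0.147 ang 0.405
doorT [0.6116 0.0365] [-0.0246 -0.0834] r 0.1745 ang 0.112
doorS [0.6078 0.0363] [-0.0283 -0.0834] r 0.175 ang 0.134
```

>>> servo_tool(increments=[0.35,0.6,-0.55,-0.5,0,0.35,0.7,-0.65,-0.5,0,0.35,0.7,-0.65,-0.5,0,0.35,0.7,-0.65,-0.5,0,0.35,0.7,-0.65,-0.5,0,0.35,0.7,-0.65,-0.5,0,0.35,0.7,-0.65,0,0,0.35,0.7,-0.65,0,0,0.35,0.7,-0.65,0,0,0.35,0.7,-0.65,0,0,0.35,0.7,-0.65,0,0,0.35,0.7,-0.65,0,0,0.35,0.7,-0.65,0,0,0.35,0.7,-0.65,0,0,0.35,0.7,-0.65,0,0,0.35,0.7,-0.65,0,0,0.35,0.7,-0.65,0,0,0.35,0.6,-0.5,0,0,0.35,0.2,-0.2,0,0,0.35,0,0,0,0])

```text
t: 1.77
tool_pos: [0.5338, -0.0014, 0.3214]
ee_rot: [-0.0, 0.984, 0.178, -0.001]
ft_force: [-1.1, 0.8, 0.5]
opening: 0.033
gripper_force: 0.0
```

>>> servo_tool(increments=[0.35,0,0,0,-1,0.35,0,0,0,-1,0.35,0,0,0,-1,0.35,0,0,0,-1,0.35,0,0,0,-1,0.35,0,0,0,-1,0.35,0,0,0,-1,0.35,0,0,0,-1,0.35,0,0,0,-1,0.35,0,0,0,-1,0.35,0,0,0,-1,0.35,0,0,0,-0.7,0.35,0,0,0,0])

```text
t: 2.85
tool_pos: [0.533, -0.0049, 0.3219]
ee_rot: [-0.0, 0.724, 0.69, -0.0]
ft_force: [-0.2, -0.8, -0.1]
opening: 0.0328
gripper_force: 0.0
```

>>> servo_tool(increments=[0.35,0.6,0.3,0.5,0,0.35,0.7,0.3,0.5,0,0.35,0.6,0.25,0,0,0.35,0,0,0,0,0.35,0,0,0,0])

```text
t: 3.27
tool_pos: [0.5709, 0.0707, 0.2817]
ee_rot: [-0.0, 0.723, 0.69, -0.001]
ft_force: [-0.0, -0.9, 0.5]
opening: 0.033
gripper_force: 0.0
```

```bash
python3 - <<'E'
from station import ctrl
import cv2,numpy as np
print(ctrl.get_state()["tool_pos"])
S=ctrl.get_image("side");T=ctrl.get_image("top")
f=lambda c,k:cv2.convertScaleAbs(cv2.resize(c,None,fx=k,fy=k,interpolation=cv2.INTER_CUBIC),alpha=1.3)
a=f(S["color"][150:310,100:290],2);a=f(S["color"][120:310,100:290],3)
cv2.imwrite("pics/s1.png",a)
E
```

```text
[0.57090441 0.07068166 0.28171665]
```

View pics/s1.png

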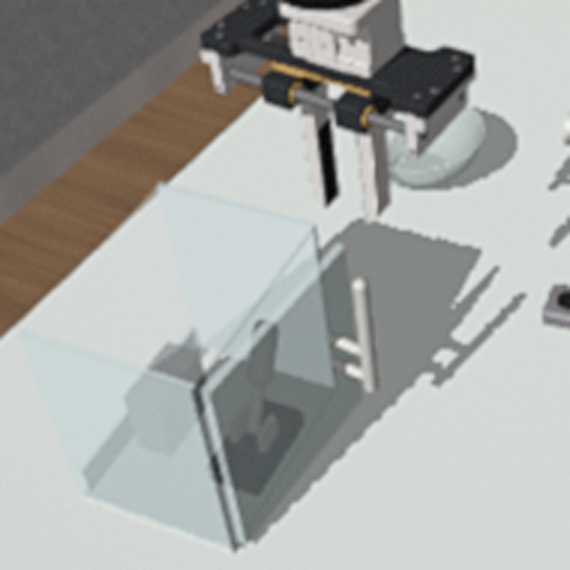

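The pull top at (360,285) in the crop lies right under the midpoint between the fingertips, about (351,212), allowing for the 77 mm height difference. I'll go down.

>>> servo_tool(increments=[0.35,0,0,0.6,0,0.35,0,0,0.7,0,0.35,0,0,0.7,0,0.35,0,0,0.7,0,0.35,0,0,0.6,0,0.35,0,0,0,0,0.1,0,0,0,0,0,0,0,0,0,0,0,0,0,0,0,0,0,0,0,0,0,0,0,0])

```text
t: 4.28
tool_pos: [0.5725, 0.0708, 0.1526]
ee_rot: [0.002, 0.723, 0.691, 0.001]
ft_force: [-0.6, -0.9, 5.6]
opening: 0.0113
gripper_force: 30.0
```

>>> servo_tool(increments=[0,0.06,-0.18,0,0.5,0,0.12,-0.36,0,1,0,0.12,-0.36,0,1,0,0.12,-0.36,0,1])

```text
t: 4.62
tool_pos: [0.5259, 0.0966, 0.1526]
ee_rot: [0.001, 0.834, 0.552, 0.002]
ft_force: [3.9, 3.3, 4.9]
opening: 0.0113
gripper_force: 30.0
```

>>> servo_tool(increments=[0,0.12,-0.36,0,1,0,0.12,-0.36,0,1,0,0.12,-0.36,0,1,0,0.12,-0.36,0,1,0,0.12,-0.36,0,1,0,0.12,-0.36,0,1])

```text
t: 5.12
tool_pos: [0.4771, 0.1717, 0.1527]
ee_rot: [0.0, 0.96, 0.281, 0.006]
ft_force: [13.1, 3.6, -3.6]
opening: 0.0115
gripper_force: 30.0
```

>>> servo_tool(increments=[0,0.12,-0.36,0,1,0,0.12,-0.36,0,1,0,0.12,-0.36,0,1,0,0.12,-0.36,0,1,0,0.12,-0.36,0,1,0,0.12,-0.36,0,1,0,0.12,-0.36,0,1,0,0.12,-0.36,0,1,0,0,0,0,0])

```text
t: 5.87
tool_pos: [0.4917, 0.2874, 0.1527]
ee_rot: [0.001, 0.994, -0.114, 0.007]
ft_force: [14.8, -9.0, -0.5]
opening: 0.0116
gripper_force: 30.0
```

Door is at about 1.87 rad. The arc's hinge fits (0.622, 0.213), so the cubby's origin is about (0.634, 0.124). I'll release and rise.

>>> servo_tool(increments=[0.35,0,0,0,0,0.35,0,0,0,0,0.35,0,0,0,0,0.35,0,0,-0.5,0,0.35,0,0,-1,0,0.35,0,0,-1,0,0.35,0,0,-1,0,0.35,0,0,-1,-1,0,0,0,-1,-1,0,0,0,-1,-1,0,0,0,-1,-0.3,0,0,0,0,0])

```text
t: 6.87
tool_pos: [0.4862, 0.2887, 0.4601]
ee_rot: [-0.002, 0.999, 0.053, 0.007]
ft_force: [1.6, -0.6, 1.2]
opening: 0.0096
gripper_force: 0.0
```

>>> servo_tool(increments=[0,0.3,0.8,0,0,0,0.3,0.9,0,0,0,0.3,0.9,0,0,0,0.3,0.9,0,0,0,0.3,0.9,0,0,0,0.4,0.9,0,0,0,0.5,0.7,0,0,0,0.9,0,0,0,0,0.9,0,0,0,0,0.9,0,0,0,0,0.9,0,0,0,0,0.9,0,0,0,0,0.9,0,0,0,0,0.9,0,0,0,0,0.9,0,0,0,0,0.9,0,0,0,0,0.9,0,0,0])

```text
t: 8.28
tool_pos: [0.8987, 0.0902, 0.4144]
ee_rot: [-0.002, 0.999, 0.052, 0.01]
ft_force: [1.1, 1.0, -2.8]
opening: 0.0005
gripper_force: 0.0
```

```bash
python3 -c "
from station import ctrl
s=ctrl.get_state();print(s['joint_pos'].round(3),s['tool_pos'].round(3),s['ee_rot'].round(3))"
```

```text
[-0.027  0.984  0.135  0.006  2.002  1.442] [0.899 0.09  0.414] [-0.002  0.999  0.052  0.01 ]
```

>>> servo_tool(increments=[0,1,0,0,0,0,1,0,0,0,0,1,0,0,0,0,1,0,0,0,0,1,0,0,0,0,1,0,0,0])

```text
t: 8.78
tool_pos: [0.9614, 0.0978, 0.3704]
ee_rot: [-0.004, 0.995, 0.052, 0.085]
ft_force: [0.4, 0.7, -1.0]
opening: 0.0006
gripper_force: 0.0
```

```bash
python3 -c "
from station import ctrl
s=ctrl.get_state();print(s['joint_pos'].round(3),s['tool_pos'].round(3),s['ee_rot'].round(3))"
```

```text
[-0.022  1.041  0.129  0.022  1.802  1.451] [0.961 0.098 0.37 ] [-0.004  0.995  0.052  0.085]
```

>>> servo_tool(increments=[0,0.6,0,0,0,0,0.6,0,0,0,0,0.6,0,0,0,0,0.6,0,0,0])

```text
t: 9.12
tool_pos: [0.9825, 0.1, 0.3618]
ee_rot: [-0.006, 0.992, 0.052, 0.115]
ft_force: [-0.2, 0.1, -0.4]
opening: 0.0002
gripper_force: 0.0
```

```bash
python3 -c "
from station import ctrl
s=ctrl.get_state();print(s['joint_pos'].round(4),s['tool_pos'].round(3),s['ee_rot'].round(3))"
```

```text
[-0.0208  1.0552  0.1275  0.028   1.7304  1.4528] [0.982 0.1   0.362] [-0.006  0.992  0.052  0.115]
```

>>> servo_tool(increments=[0,1,0,0,0,0,1,0,0,0,0,1,0,0,0,0,1,0,0,0,0,1,0,0,0,0,1,0,0,0,0,1,0,0,0,0,1,0,0,0])

```text
t: 9.78
tool_pos: [1.0385, 0.1066, 0.367]
ee_rot: [-0.01, 0.976, 0.051, 0.211]
ft_force: [0.4, -0.6, -0.6]
opening: 0.0006
gripper_force: 0.0
```

```bash
python3 -c "
from station import ctrl
s=ctrl.get_state();print(s['joint_pos'].round(4),s['tool_pos'].round(3),s['ee_rot'].round(3))"
```

```text
[-0.0192  1.0687  0.1275  0.0496  1.523   1.455 ] [1.038 0.107 0.367] [-0.01   0.976  0.051  0.211]
```

>>> servo_tool(increments=[0,1,0,0,0,0,1,0,0,0,0,1,0,0,0,0,1,0,0,0,0,1,0,0,0,0,1,0,0,0,0,1,0,0,0,0,1,0,0,0,0,1,0,0,0,0,1,0,0,0,0,1,0,0,0,0,1,0,0,0])

```text
t: 10.78
tool_pos: [1.0793, 0.1118, 0.4716]
ee_rot: [-0.017, 0.936, 0.049, 0.347]
ft_force: [0.8, 0.5, -1.0]
opening: 0.0001
gripper_force: 0.0
```

```bash
cat >st.py <<'E'
from station import ctrl
from scipy.spatial.transform import Rotation as Ro
import numpy as np
s=ctrl.get_state();print(s['joint_pos'].round(4),s['tool_pos'].round(4),s['ee_rot'].round(3))
q=s['ee_rot'];R=Ro.from_quat([q[1],q[2],q[3],q[0]]).as_matrix();print("axes cols\n",R.round(3),"tilt",np.arccos(-R[2,2]))
# cubby frame
yaw=.081;o=np.array([.634,.1236,0]);M=Ro.from_euler('z',yaw).as_matrix()
print("tcp in cubby",(M.T@(s['tool_pos']-o)).round(4),"axes\n",(M.T@R).round(3))
def units(dc): return (R.T@M@np.array(dc)/.04).round(2)
E
python3 st.py
```

```text
[-0.0216  1.0005  0.1274  0.0831  1.3089  1.4523] [1.0793 0.1118 0.4716] [-0.017  0.936  0.049  0.347]
axes cols
 [[ 0.755  0.104  0.648]
 [ 0.08  -0.995  0.066]
 [ 0.651  0.002 -0.759]] tilt 0.7093626915622137
tcp in cubby [ 0.4429 -0.0478  0.4716] axes
 [[ 0.759  0.023  0.651]
 [ 0.019 -1.     0.014]
 [ 0.651  0.002 -0.759]]
```

>>> servo_tool(increments=[0,1,0,0,0,0,1,0,0,0,0,1,0,0,0,0,1,0,0,0,0,0,0,0,0])

```text
t: 11.2
tool_pos: [1.0802, 0.1123, 0.5274]
ee_rot: [-0.019, 0.919, 0.048, 0.39]
ft_force: [-1.0, 0.7, 0.4]
opening: 0.0002
gripper_force: 0.0
```

```bash
python3 -i st.py <<'E'
print("up/back",units([-.54,-.017,-.13]))
E
```

```text
[-0.0237  0.9583  0.1265  0.0946  1.2592  1.4509] [1.0802 0.1123 0.5274] [-0.019  0.919  0.048  0.39 ]
axes cols
 [[ 0.691  0.104  0.716]
 [ 0.074 -0.995  0.073]
 [ 0.719  0.003 -0.695]] tilt 0.8027898368714136
tcp in cubby [ 0.4438 -0.0474  0.5274] axes
 [[ 0.694  0.023  0.719]
 [ 0.018 -1.     0.015]
 [ 0.719  0.003 -0.695]]
up/back [-11.72   0.1   -7.46]>>> >>>
```

>>> servo_tool(increments=[0,-0.4,0,-0.25,0,0,-0.8,0,-0.5,0,0,-0.8,0,-0.5,0,0,-0.8,0,-0.5,0,0,-0.8,0,-0.5,0,0,-0.8,0,-0.5,0,0,-0.8,0,-0.5,0,0,-0.8,0,-0.5,0,0,-0.8,0,-0.5,0,0,-0.8,0,-0.5,0,0,-0.8,0,-0.5,0,0,-0.8,0,-0.5,0,0,-0.8,0,-0.5,0,0,-0.8,0,-0.5,0,0,-0.8,0,-0.5,0,0,0,0,0,0])

```text
t: 12.53
tool_pos: [0.5705, 0.0591, 0.397]
ee_rot: [-0.019, 0.921, 0.049, 0.386]
ft_force: [-0.0, 0.5, 0.3]
opening: 0.0006
gripper_force: 0.0
```

```bash
python3 -i st.py <<'E'
p=M.T@(s['tool_pos']-o)
print("pre",units(np.array([-.07,-.066,.115])-p))
import cv2
T=ctrl.get_image("top")["color"][80:230,100:250];S=ctrl.get_image("side")["color"][130:320,90:290]
f=lambda c,k:cv2.convertScaleAbs(cv2.resize(c,k,interpolation=cv2.INTER_CUBIC),alpha=1.3)
cv2.imwrite("pics/c2.png",np.hstack([f(T,(400,400)),f(S,(400,380)) if 0 else f(S,(400,400))]))
E
```

```text
[-0.2028 -0.5372  2.0637  0.2861  0.8649  1.1622] [0.5705 0.0591 0.397 ] [-0.019  0.921  0.049  0.386]
axes cols
 [[ 0.697  0.104  0.71 ]
 [ 0.074 -0.995  0.073]
 [ 0.713  0.002 -0.701]] tilt 0.7944187811087421
tcp in cubby [-0.0685 -0.0592  0.397 ] axes
 [[ 0.7    0.024  0.713]
 [ 0.018 -1.     0.016]
 [ 0.713  0.002 -0.701]]
pre [-5.06  0.16  4.91]
True>>> >>> >>> >>> >>> >>> >>>
```

View pics/c2.png

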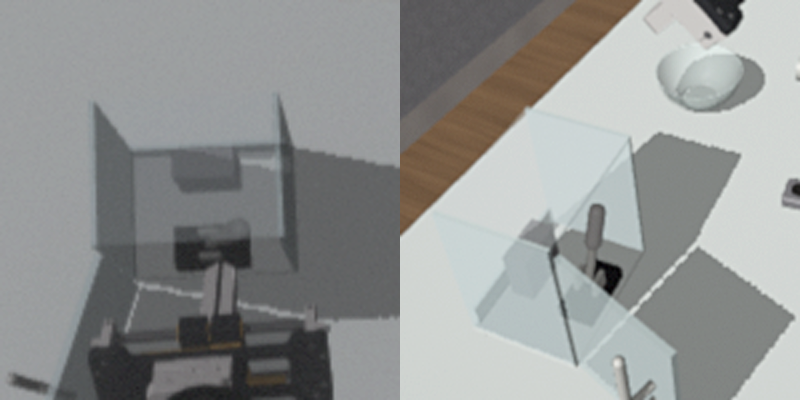

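The door stands wide open at about 1.9 rad, and the fingers point forward at 45°. The lever leans right at crop (230,235). I'll descend in front of the cubby.

>>> servo_tool(increments=[0,-0.4,0.1,0.4,0,0,-0.7,0.1,0.7,0,0,-0.7,0,0.7,0,0,-0.7,0,0.7,0,0,0,0,0,0])

```text
t: 13.05
tool_pos: [0.5749, 0.0514, 0.2486]
ee_rot: [-0.021, 0.923, 0.048, 0.38]
ft_force: [-0.7, 0.8, -1.0]
opening: 0.0009
gripper_force: 0.0
```

```bash
python3 -i st.py <<'E'
p=M.T@(s['tool_pos']-o)
print("pre",units(np.array([-.07,-.068,.085])-p))
E
```

```text
[-0.2216 -0.4164  2.247   0.4169  0.5982  0.9858] [0.5749 0.0514 0.2486] [-0.021  0.923  0.048  0.38 ]
axes cols
 [[ 0.706  0.105  0.7  ]
 [ 0.072 -0.994  0.076]
 [ 0.704 -0.003 -0.71 ]] tilt 0.7814944478934109
tcp in cubby [-0.0648 -0.0672  0.2486] axes
 [[ 0.71   0.024  0.704]
 [ 0.015 -1.     0.019]
 [ 0.704 -0.003 -0.71 ]]
pre [-2.97  0.03  2.81]>>> >>> >>>
```

>>> servo_tool(increments=[0,-0.45,0,0.7,0,0,-0.45,0,0.7,0,0,-0.45,0,0.7,0,0,-0.45,0,0.7,0,0,-0.45,0,0.7,0,0,0,0,0,0])

```text
t: 13.55
tool_pos: [0.6141, 0.055, 0.0985]
ee_rot: [-0.022, 0.921, 0.049, 0.385]
ft_force: [-1.3, 0.3, 0.5]
opening: 0.0004
gripper_force: 0.0
```

```bash
python3 -i st.py <<'E'
p=M.T@(s['tool_pos']-o)
print("pre",units(np.array([.032,-.068,.087])-p))
E
```

```text
[-0.1933 -0.0237  2.2466  0.9647  0.2605  0.4101] [0.6141 0.055  0.0985] [-0.022  0.921  0.049  0.385]
axes cols
 [[ 0.699  0.106  0.707]
 [ 0.073 -0.994  0.077]
 [ 0.711 -0.003 -0.703]] tilt 0.7911910181074515
tcp in cubby [-0.0254 -0.0668  0.0985] axes
 [[ 0.703  0.025  0.711]
 [ 0.016 -1.     0.02 ]
 [ 0.711 -0.003 -0.703]]
pre [0.8  0.07 1.22]>>> >>> >>>
```

>>> servo_tool(increments=[0,0.22,0.1,0.28,0,0,0.22,0,0.28,0,0,0.22,0,0.28,0,0,0.22,0,0.28,0,0,0,0,0,0])

```text
t: 13.97
tool_pos: [0.6759, 0.0561, 0.1022]
ee_rot: [-0.02, 0.919, 0.049, 0.391]
ft_force: [0.6, 0.1, 0.1]
opening: 0.0004
gripper_force: 0.0
```

```bash
python3 -i st.py <<'E'
p=M.T@(s['tool_pos']-o)
print("goal",units(np.array([.032,-.005,.093])-p), s['ft_force'])
import cv2
T=ctrl.get_image("top")["color"][80:230,100:250];S=ctrl.get_image("side")["color"][130:320,90:290]
f=lambda c,k:cv2.convertScaleAbs(cv2.resize(c,k,interpolation=cv2.INTER_CUBIC),alpha=1.3)
cv2.imwrite("pics/c3.png",np.hstack([f(T,(400,400)),f(S,(400,400))]))
E
```

```text
[-0.1648  0.1138  2.1008  0.9506  0.2378  0.4418] [0.6759 0.0561 0.1022] [-0.02   0.919  0.049  0.391]
axes cols
 [[ 0.689  0.106  0.717]
 [ 0.075 -0.994  0.075]
 [ 0.721  0.002 -0.693]] tilt 0.8053029384849872
tcp in cubby [ 0.0363 -0.0706  0.1022] axes
 [[ 0.693  0.025  0.721]
 [ 0.019 -1.     0.017]
 [ 0.721  0.002 -0.693]]
goal [-0.21 -1.64  0.11] [0.56895369 0.13703701 0.05954439]
True>>> >>> >>> >>> >>> >>> >>>
```

View pics/c3.png

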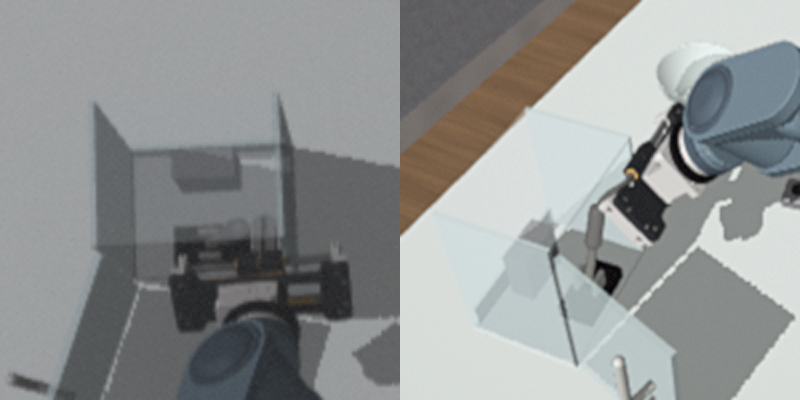

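The fingers are right of the lever inside the cubby, touching nothing. I'll push left.

>>> servo_tool(increments=[0,-0.05,-0.25,0,0,0,-0.05,-0.3,0,0,0,-0.05,-0.3,0,0,0,0,-0.3,0,0,0,0,-0.3,0,0,0,0,-0.2,0,0,0,0,0,0,0,0,0,0,0,0,0,0,0,0,0])

```text
t: 14.82
tool_pos: [0.6596, 0.1138, 0.1033]
ee_rot: [-0.029, 0.923, 0.053, 0.381]
ft_force: [0.7, -0.0, 0.5]
opening: 0.0006
gripper_force: 0.0
```

```bash
python3 -i st.py <<'E'
p=M.T@(s['tool_pos']-o)
import cv2
T=ctrl.get_image("top")["color"][80:230,100:250];S=ctrl.get_image("side")["color"][130:320,90:290]
f=lambda c,k:cv2.convertScaleAbs(cv2.resize(c,k,interpolation=cv2.INTER_CUBIC),alpha=1.3)
cv2.imwrite("pics/c4.png",np.hstack([f(T,(400,400)),f(S,(400,400))]))
E
```

```text
[-0.0543  0.0925  2.1111  0.6844  0.2094  0.7822] [0.6596 0.1138 0.1033] [-0.029  0.923  0.053  0.381]
axes cols
 [[ 0.704  0.12   0.7  ]
 [ 0.076 -0.993  0.094]
 [ 0.706 -0.013 -0.708]] tilt 0.7835930527548189
tcp in cubby [ 0.0248 -0.0119  0.1033] axes
 [[ 0.708  0.039  0.705]
 [ 0.018 -0.999  0.037]
 [ 0.706 -0.013 -0.708]]
True>>> >>> >>> >>> >>> >>>
```

View pics/c4.png

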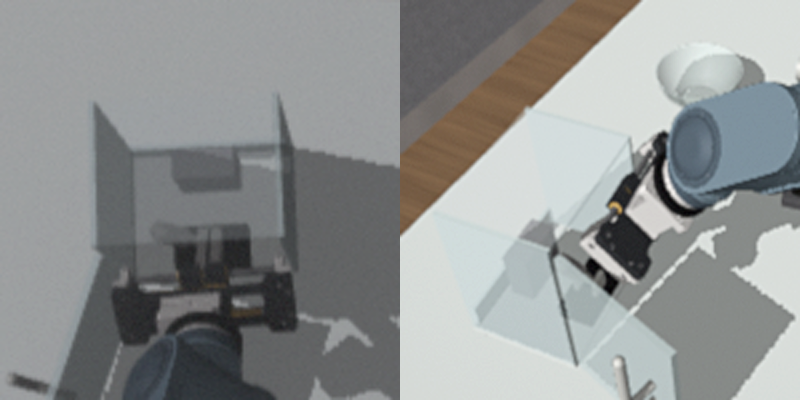

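The lever now leans left at crop (165,232), so it is flipped. I'll retreat along the tool axis.

>>> servo_tool(increments=[0,0,0.1,-0.4,0,0,0,0,-0.8,0,0,0,0,-0.9,0,0,0,0,-0.9,0,0,0,0,-0.9,0,0,0,0,-0.9,0,0,0,0,-0.9,0,0,0,0,0,0])

```text
t: 15.58
tool_pos: [0.501, 0.088, 0.2748]
ee_rot: [-0.027, 0.919, 0.053, 0.389]
ft_force: [0.4, 0.5, 1.2]
opening: 0.0004
gripper_force: 0.0
```

```bash
python3 -i st.py <<'E'
p=M.T@(s['tool_pos']-o)
import cv2
P=np.array([.4917,.2874,0])
g=R[:,2]*.0188
print("pre",(R.T@(P+g+[0,0,.27]-[0,0,g[2]]-s['tool_pos'])/.04).round(2))
T=ctrl.get_image("top")["color"][80:230,100:250];S=ctrl.get_image("side")["color"][130:320,90:290]
f=lambda c,k:cv2.convertScaleAbs(cv2.resize(c,k,interpolation=cv2.INTER_CUBIC),alpha=1.3)
cv2.imwrite("pics/c5.png",np.hstack([f(T,(400,400)),f(S,(400,400))]))
E
```

```text
[-0.1699 -0.707   2.3783  0.3247  0.718   1.1237] [0.501  0.088  0.2748] [-0.027  0.919  0.053  0.389]
axes cols
 [[ 0.692  0.119  0.712]
 [ 0.077 -0.993  0.091]
 [ 0.718 -0.008 -0.696]] tilt 0.8009997416304996
tcp in cubby [-0.1355 -0.0248  0.2748] axes
 [[ 0.696  0.038  0.717]
 [ 0.021 -0.999  0.033]
 [ 0.718 -0.008 -0.696]]
pre [ 0.37 -4.98  0.61]
True>>> >>> >>> >>> >>> >>> >>> >>> >>>
```

View pics/c5.png

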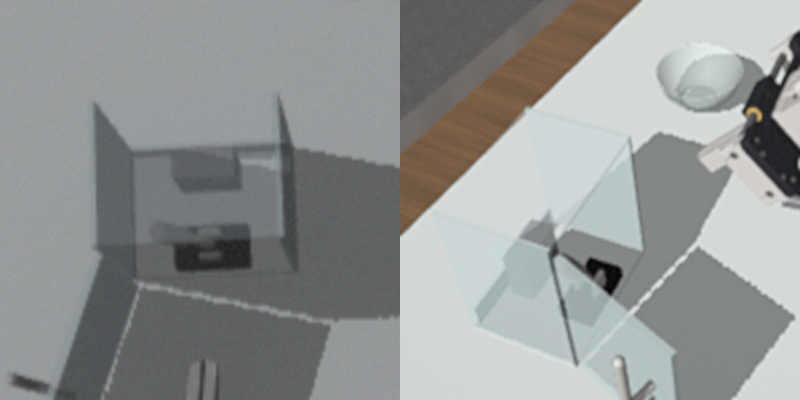

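The lever rests on its left stop at crop (160,232), and the door is still at about 1.87 rad. Next I'll re-grasp the pull with the tilted tool.

>>> servo_tool(increments=[0.35,0,-0.6,-0.1,0,0.35,0,-0.9,0.1,0,0.35,0.1,-0.9,0.1,0,0.35,0.1,-0.9,0.2,0,0.35,0.1,-0.9,0.2,0,0.35,0.1,-0.8,0.1,0,0.35,0,0,0,0])

```text
t: 16.27
tool_pos: [0.5037, 0.2928, 0.2563]
ee_rot: [-0.029, 0.924, 0.056, 0.377]
ft_force: [0.5, 0.1, 0.3]
opening: 0.0328
gripper_force: 0.0
```

```bash
cat >>st.py <<'E'
P=np.array([.4917,.2874,0]); g=R[:,2]*.0188; g[2]=0
E
python3 -i st.py <<'E'
print("down",(R.T@(P+g+[0,0,.15]-s['tool_pos'])/.04).round(2))
E
```

```text
[ 0.4298 -0.3381  2.1743 -0.3731  0.5846  2.1137] [0.5037 0.2928 0.2563] [-0.029  0.924  0.056  0.377]
axes cols
 [[ 0.71   0.126  0.693]
 [ 0.082 -0.992  0.096]
 [ 0.699 -0.011 -0.715]] tilt 0.7746684049609626
tcp in cubby [-0.1162  0.1792  0.2563] axes
 [[ 0.714  0.046  0.698]
 [ 0.025 -0.999  0.04 ]
 [ 0.699 -0.011 -0.715]]
down [-1.85  0.12  1.91]>>> >>>
```

>>> servo_tool(increments=[0.35,-0.4,0.1,0.4,0,0.35,-0.4,0,0.4,0,0.35,-0.4,0,0.4,0,0.35,-0.4,0,0.4,0,0.35,0,0,0,0])

```text
t: 16.68
tool_pos: [0.5012, 0.2828, 0.1611]
ee_rot: [-0.026, 0.926, 0.053, 0.374]
ft_force: [-0.8, 0.4, -0.6]
opening: 0.0332
gripper_force: 0.0
```

```bash
python3 -i st.py <<'E'
print("down",(R.T@(P+g+[0,0,.165]-s['tool_pos'])/.04).round(2))
E
```

```text
[ 0.4131 -0.2113  2.2619 -0.5341  0.3944  2.2911] [0.5012 0.2828 0.1611] [-0.026  0.926  0.053  0.374]
axes cols
 [[ 0.715  0.118  0.689]
 [ 0.079 -0.993  0.088]
 [ 0.694 -0.008 -0.72 ]] tilt 0.7675565128603251
tcp in cubby [-0.1195  0.1694  0.1611] axes
 [[ 0.719  0.038  0.694]
 [ 0.021 -0.999  0.032]
 [ 0.694 -0.008 -0.72 ]]
down [ 0.14 -0.15  0.  ]>>> >>>
```

>>> servo_tool(increments=[0.35,0.05,-0.15,0,0,0.15,0,0,0,0,0,0,0,0,0,0,0,0,0,0,0,0,0,0,0])

```text
t: 17.1
tool_pos: [0.5058, 0.2908, 0.1724]
ee_rot: [-0.029, 0.923, 0.053, 0.38]
ft_force: [1.4, -1.0, -0.5]
opening: 0.011
gripper_force: 30.0
```

```bash
python3 -i st.py <<'E'
H=np.array([.622,.213]);G=(s['tool_pos']-R[:,2]*.0188)[:2]
v=G-H;a0=np.arctan2(v[1],v[0]);print("G",G,"r",np.hypot(*v),"a",a0)
# closed: pull dir
c=M[:2,:2]@np.array([-.04,-.145]);ac=np.arctan2(c[1],c[0])
print("closed ang",ac)
prev=G
for k in range(1,20):
    a=a0+(((ac-a0)%(2*np.pi))*k/19);p=H+np.hypot(*v)*np.array([np.cos(a),np.sin(a)])
    d=np.r_[p-prev,0];prev=p;print((R.T@d/.04).round(2).tolist(),p.round(3))
E
```

```text
[ 0.4271 -0.2103  2.2436 -0.5508  0.4023  2.3152] [0.5058 0.2908 0.1724] [-0.029  0.923  0.053  0.38 ]
axes cols
 [[ 0.705  0.119  0.699]
 [ 0.076 -0.993  0.093]
 [ 0.705 -0.013 -0.709]] tilt 0.7824901064976315
tcp in cubby [-0.1143  0.177   0.1724] axes
 [[ 0.709  0.038  0.704]
 [ 0.018 -0.999  0.036]
 [ 0.705 -0.013 -0.709]]
G [0.49262033 0.28907153] r 0.15008655917235086 a 2.6100647721158414
closed ang -1.758963819580597
[-0.15, 0.31, -0.15] [0.486 0.276]
[-0.13, 0.33, -0.13] [0.48  0.262]
[-0.1, 0.35, -0.11] [0.476 0.247]
[-0.08, 0.36, -0.08] [0.473 0.232]
[-0.05, 0.37, -0.06] [0.472 0.217]
[-0.02, 0.38, -0.03] [0.472 0.202]
[0.0, 0.38, -0.0] [0.474 0.187]
[0.03, 0.38, 0.02] [0.478 0.172]
[0.06, 0.37, 0.05] [0.482 0.158]
[0.08, 0.36, 0.08] [0.489 0.144]
[0.11, 0.35, 0.1] [0.496 0.131]
[0.13, 0.33, 0.13] [0.505 0.119]
[0.16, 0.31, 0.15] [0.515 0.108]
[0.18, 0.29, 0.17] [0.526 0.097]
[0.2, 0.26, 0.19] [0.538 0.088]
[0.21, 0.23, 0.21] [0.551 0.081]
[0.23, 0.2, 0.22] [0.565 0.074]
[0.24, 0.17, 0.24] [0.579 0.069]
[0.25, 0.13, 0.25] [0.594 0.066]>>> >>> >>> >>> >>> >>> >>> ... ... ... 
>>>
```

>>> servo_tool(increments=[0,-0.15,0.3,-0.15,0,0,-0.13,0.33,-0.13,0,0,-0.1,0.35,-0.1,0,0,-0.08,0.36,-0.08,0,0,-0.05,0.37,-0.05,0,0,-0.02,0.38,-0.03,0])

```text
t: 17.6
tool_pos: [0.4847, 0.2049, 0.1721]
ee_rot: [-0.029, 0.923, 0.054, 0.381]
ft_force: [-6.5, 2.0, 3.8]
opening: 0.0112
gripper_force: 30.1
```

```bash
cat >>st.py <<'E'
H=np.array([.622,.213]);G=(s['tool_pos']-R[:,2]*.0188)[:2]
v=G-H;a0=np.arctan2(v[1],v[0]);print("G",G,"r",np.hypot(*v),"a",a0)
c=M[:2,:2]@np.array([-.04,-.145]);ac=np.arctan2(c[1],c[0])
prev=G;tot=(ac-a0+1)%(2*np.pi)-1;print("left",tot)
n=max(1,int(round(abs(tot)/.1)))
for k in range(1,n+1):
    a=a0+tot*k/n;p=H+.1504*np.array([np.cos(a),np.sin(a)])
    d=np.r_[p-prev,0];prev=p;print((R.T@d/.04).round(2).tolist())
E
python3 st.py
```

```text
[ 0.2145 -0.4362  2.4089 -0.1465  0.391   1.7813] [0.4847 0.2049 0.1721] [-0.029  0.923  0.054  0.381]
axes cols
 [[ 0.705  0.122  0.699]
 [ 0.077 -0.992  0.095]
 [ 0.705 -0.013 -0.709]] tilt 0.7832941809247229
tcp in cubby [-0.1422  0.0931  0.1721] axes
 [[ 0.708  0.041  0.705]
 [ 0.02  -0.999  0.038]
 [ 0.705 -0.013 -0.709]]
G [0.47155812 0.20308096] r 0.15076852135461058 a -3.075755254981612
left 1.316791435401015
[0.01, 0.38, 0.0]
[0.03, 0.38, 0.02]
[0.06, 0.37, 0.05]
[0.08, 0.36, 0.08]
[0.11, 0.35, 0.1]
[0.13, 0.33, 0.13]
[0.16, 0.31, 0.15]
[0.18, 0.29, 0.17]
[0.2, 0.26, 0.19]
[0.21, 0.23, 0.21]
[0.23, 0.2, 0.23]
[0.24, 0.17, 0.24]
[0.25, 0.13, 0.25]
```

>>> servo_tool(increments=[0,0.01,0.38,0,0,0,0.03,0.38,0.02,0,0,0.06,0.37,0.05,0,0,0.08,0.36,0.08,0,0,0.1,0.35,0.1,0,0,0.13,0.33,0.13,0])

```text
t: 18.1
tool_pos: [0.5182, 0.1202, 0.1719]
ee_rot: [-0.029, 0.923, 0.053, 0.381]
ft_force: [-1.1, 0.9, 1.3]
opening: 0.0115
gripper_force: 30.0
```

```bash
python3 st.py
```

```text
[-0.0579 -0.4498  2.4183  0.3347  0.4191  1.1446] [0.5182 0.1202 0.1719] [-0.029  0.923  0.053  0.381]
axes cols
 [[ 0.704  0.12   0.7  ]
 [ 0.077 -0.993  0.093]
 [ 0.706 -0.012 -0.708]] tilt 0.7839433840523391
tcp in cubby [-0.1157  0.006   0.1719] axes
 [[ 0.708  0.039  0.705]
 [ 0.019 -0.999  0.036]
 [ 0.706 -0.012 -0.708]]
G [0.50506693 0.11848556] r 0.15035399461086812 a -2.461824423214923
left 0.7028606036343261
[0.15, 0.31, 0.15]
[0.18, 0.29, 0.17]
[0.2, 0.26, 0.19]
[0.21, 0.23, 0.21]
[0.23, 0.2, 0.22]
[0.24, 0.17, 0.24]
[0.25, 0.13, 0.25]
```

>>> servo_tool(increments=[0,0.15,0.31,0.15,0,0,0.18,0.29,0.17,0,0,0.2,0.26,0.19,0,0,0.21,0.23,0.21,0,0,0.23,0.2,0.22,0,0,0.2,0.14,0.2,0,0,0,0,0,0])

```text
t: 18.68
tool_pos: [0.5912, 0.0704, 0.1717]
ee_rot: [-0.028, 0.923, 0.052, 0.381]
ft_force: [-2.3, -5.5, 1.4]
opening: 0.0112
gripper_force: 30.0
```

```bash
python3 st.py
```

```text
[-0.174  -0.2383  2.2682  0.56    0.4083  0.8467] [0.5912 0.0704 0.1717] [-0.028  0.923  0.052  0.381]
axes cols
 [[ 0.704  0.118  0.7  ]
 [ 0.075 -0.993  0.091]
 [ 0.706 -0.011 -0.708]] tilt 0.783742880437065
tcp in cubby [-0.0469 -0.0496  0.1717] axes
 [[ 0.708  0.037  0.705]
 [ 0.018 -0.999  0.034]
 [ 0.706 -0.011 -0.708]]
G [0.57808299 0.06865831] r 0.15087487387313275 a -1.8661542706985732
left 0.1071904511179762
[0.27, 0.13, 0.27]
```

>>> servo_tool(increments=[0,0.06,0.02,0.06,0,0,0.06,0.02,0.06,0,0,0.06,0.02,0.06,0,0,0.05,0.02,0.05,0,0,0,0,0,0])

```text
t: 19.1
tool_pos: [0.6038, 0.0671, 0.1717]
ee_rot: [-0.025, 0.922, 0.052, 0.382]
ft_force: [-4.3, -18.0, 1.0]
opening: 0.0114
gripper_force: 30.0
```

>>> servo_tool(increments=[0,0.04,0.01,0.04,0,0,0.03,0.01,0.03,0,0,0,0,0,0])

```text
t: 19.35
tool_pos: [0.6078, 0.0662, 0.1718]
ee_rot: [-0.025, 0.922, 0.052, 0.382]
ft_force: [-4.3, -20.9, 0.7]
opening: 0.0111
gripper_force: 30.0
```

```bash
python3 st.py|tail -4
```

```text
[ 0.708 -0.006 -0.707]]
G [0.59456577 0.06460434] r 0.15091026495006277 a -1.7536044808490017
left -0.005359338731595331
[-0.01, -0.02, -0.01]
```

>>> servo_tool(increments=[0,0.03,0.03,0.03,0,0,0.03,0.03,0.03,0,0,0.03,0,0.03,0,0,0,0,0,0])

```text
t: 19.68
tool_pos: [0.6121, 0.0658, 0.1718]
ee_rot: [-0.026, 0.923, 0.053, 0.381]
ft_force: [-20.1, -16.9, 9.9]
opening: 0.011
gripper_force: 30.0
```

```bash
python3 st.py|tail -4
```

```text
[ 0.706 -0.008 -0.708]]
G [0.59889073 0.06415881] r 0.1506244925614934 a -1.7248277558190714
left -0.03413606376152556
[-0.09, -0.04, -0.09]
```

>>> servo_tool(increments=[0.4,0,0,0,0,0.4,0,0,0,0,0.4,0,0,0,0,0.4,-0.2,0,-0.2,0,0.4,-0.3,0,-0.4,0,0.4,-0.3,0,-0.6,0,0.4,-0.2,0,-0.8,0,0.4,0,0,-0.9,0,0.4,0,0,-0.9,0,0.4,0,0,0,0])

```text
t: 20.52
tool_pos: [0.4782, 0.0507, 0.2617]
ee_rot: [-0.025, 0.919, 0.054, 0.39]
ft_force: [-0.1, -0.2, 0.9]
opening: 0.0375
gripper_force: 0.0
```

```bash
python3 -i st.py <<'E'
import cv2
T=ctrl.get_image("top")["color"][80:230,100:250];S=ctrl.get_image("side")["color"][130:320,90:290]
f=lambda c,k:cv2.convertScaleAbs(cv2.resize(c,k,interpolation=cv2.INTER_CUBIC),alpha=1.3)
cv2.imwrite("pics/c6.png",np.hstack([f(T,(400,400)),f(S,(400,400))]))
E
```

```text
[-0.3217 -0.8215  2.4576  0.444   0.8053  0.9376] [0.4782 0.0507 0.2617] [-0.025  0.919  0.054  0.39 ]
axes cols
 [[ 0.69   0.119  0.714]
 [ 0.08  -0.993  0.089]
 [ 0.719 -0.004 -0.695]] tilt 0.8024240048835504
tcp in cubby [-0.1612 -0.06    0.2617] axes
 [[ 0.695  0.039  0.718]
 [ 0.024 -0.999  0.031]
 [ 0.719 -0.004 -0.695]]
G [0.46478538 0.04906003] r 0.22714037327417452 a -2.3352563784821614
left 0.5762925589015644
[1.2, -0.95, 1.24]
[0.19, 0.24, 0.19]
[0.2, 0.22, 0.21]
[0.21, 0.19, 0.22]
[0.23, 0.16, 0.23]
[0.24, 0.13, 0.24]
True>>> >>> >>> >>> >>>
```

View pics/c6.png

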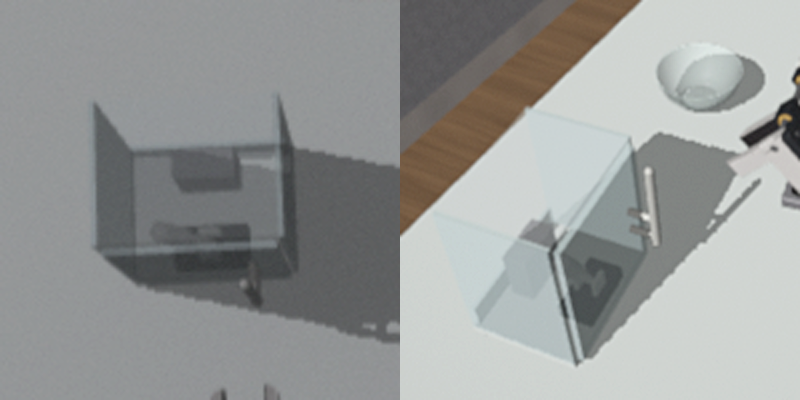

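The door is shut: its top edge, crop (97,248) to (278,243), runs parallel to the cubby's back wall. The lever still rests left at (160,232), and the gripper touches nothing.

```bash
python3 -c "
from station import ctrl
print(ctrl.sign_off())"
```

```text
the job is handed in; nothing more can be done
None
```

I opened the door to about 1.87 rad, flipped the lever to its left-hand stop (off), shut the door fully, and handed the job in at about 20.5 s without going near the bowl, remotes or flashlight. One risk: tilting the tool under the roof meant stretching the arm to its limits, where joint 3 read 0.1265 (printed limit 0.13) and joint 5 read 0.2094 (limit 0.21); sign-off returned no verdict.

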